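# Set the heating zone switches in the under-stair cupboard

## Robot

A 7-joint arm with a two-finger parallel gripper is mounted at the origin on the work surface. World frame = base frame: x ahead of the robot, y to its left, z up, the work surface at z = 0. Lengths are in m, angles in degrees, forces in N, time in s.
With the tool pointing down it reaches from about 0.425 to 0.875 m from the base axis. Payload 4.7 kg.
Tool frame: the origin (TCP) lies at the very end of the fingers, on their centre line; the grasp point (between the pads) lies 19 mm behind it; z points along the fingers, y is the direction in which the jaws open and shut (so a half turn about z gives the same grasp; the last joint's range is limited). The gripper opens to 87 mm and grips with 3 to 60 N. Pads are 19 mm wide; open, the fingers measure 117 mm over their backs; the gripper's body (75 mm by 190 mm) begins 51 mm behind the grasp point.
Start: joints at [-64.051, 18.392, -4.016, 83.108, 1.295, 78.541, -3.26], TCP at [0.276, 0.588, 0.223] pointing down, gripper open.
Joint ranges: [-163.93, 163.93], [-17.29, 119.83], [-79.2, 71.16], [3.27, 140.29], [-89.18, 269.18], [5.43, 117.66], [-154.24, 154.24]. Speed limits (degrees/s): [147.25, 147.25, 180, 180, 180, 180, 180].

## Interface

Orientations are given as [roll, pitch, yaw] about the fixed x, y, z axes, in that order (R = Rz(yaw) Ry(pitch) Rx(roll)).
In Python, from cell import * gives the robot as it stands.
- The arm moves only by the tool drive_tool, never from a script. Its argument "moves" is text: rows parted by semicolons, each of 5 numbers parted by spaces: the shift along the tool's x, y, z in m, then the turn about the tool's z in degrees, then the gripper's target within -1 to 1 (fully open at 1, half-way at 0, shut at -1). In form: x y z yaw fingers; .... A call has exactly 8 rows; each row is the pose to reach, as a shift and turn from the pose commanded when the call began, along the tool's axes at that moment; what a row does not reach only later rows make up. A row lasts 1/10 s, in which the tool goes at most 50 mm and 8.59 degrees, less where a joint would pass 70% of its speed; a pose out of reach is approached as far as the arm can. A call with a gripper value outside its range is refused whole. The fingers move at their own pace and stop on an object; "grip_force" is the grip in N (left out, the last holds). Time passes only in rows, so rows that repeat a pose let the fingers close, or fill a call up. It gives the time, the measured TCP pose, the force and the opening at its end, in the units of the state.
- get_obs(): the state, without advancing time (a new reading comes with each control period).
- read_camera(name): name is "scene" or "top"; returns (picture, depth): 420x560x3 uint8, red, green, blue; 420x560 float32, m along the optical axis (not along the pixel's ray), 0 where there is no reading.
- calibration(name): a dict with "intrinsics" (3x3 intrinsics, pixels), "k1" (the pictures are not rectified: a ray, as slopes to the right and down, at radius r is drawn at 1 + k1 r^2 times it, then the intrinsics apply), "cam_to_world" (4x4, takes a point from camera to world coordinates). Camera axes: x right, y up, looking along -z (the intrinsics and any distortion apply to the point x, -y, -z); pixel columns grow to the right and rows downward; lengths in m; the calibration is good to about 2 mm. A picture is of the moment at which its call begins. calibration takes no time and is no camera call.
- sign_off(): hands the job in, once; it reports no verdict.
Trained networks look in the newest picture that a camera, given by its name, has taken for a name from the list of things; names that differ only in an ending like _2 or _b are one class to them, and where a whole thing is asked for, a point or a joint stands for the part that bears it (a point fixed in the world has none). Each returns a list of dicts, best first, with "conf" (0 to 1); they miss things now and then, are a little off and sometimes report something else, mostly with a low value. They report only what shows in the picture. A call takes as long as a camera call.
- search_frame(camera, name): "uv" ([column, row] in pixels, amid what is visible of it).
- pinpoint(camera, name): "uv" ([column, row] in pixels: a listed point, or the origin of a listed thing).
The state is a dict: "time_s": time; "qpos": joint angles; "joint_velocities": joint speeds; "effort": joint torques, N m; "tool_pos": TCP position; "tool_rot": TCP orientation; "force": force on the tool from outside, world axes, zero at the start; "wrist_torque": the same for the moment, N m; "grip_width": finger opening in m.
Only numpy, scipy, OpenCV 4.12 (cv2) and the standard library are available. Lean on these libraries where they do the work, as an engineer would, in place of code of your own. Each camera call takes 0.05 s, during which the arm holds its last target. There are 200 camera calls.

## Task

On the white switch box with three black paddles, set the heating pattern: counting from the end with the round grey dome, first paddle off, second on, third on. On means the paddle leans well over towards the long edge with the raised rib, off means it leans well over to the other long edge. The smaller box with two paddles is only a spare.

Things in the scene. Friction and masses are not known exactly. Their poses are not given: they have to be found in the camera images.
- bank: Three-paddle box, white plastic, fixed flat, 120 (x) x 220 (y) x 55 (z) mm; origin centre of underside, z up, top face at z=55. Grey rib 10 wide, 8 high along its +x long edge (on side). Grey dome 34 across, 16 high on top at x=0, y=+80. Paddles pivot at z=55, x=0, y=+25 (first), -25 (second), -75 (third). Beside it, left or right, is a smaller 170 mm box with two such paddles: a bystander.
- bank_paddle1 (a joint): Lean of the first paddle (next to the dome), rad: 0 upright, + to the box's +x (rib side, on), - to -x (off); stops at +/-0.5. Starts on, at 0.38 to 0.5. A black lever 45 mm from pivot to tip: round stem 8 mm across for the lower 18 mm, then a flat 8 mm thick (x), 16 mm wide (y). All three paddles are alike.
- bank_paddle2 (a joint): Lean of the second (middle) paddle, rad, same meaning: + on, - off, stops at +/-0.5. Starts off, at -0.5 to -0.38. Each paddle swings only in the box's x-z plane, stays wherever it is left, and takes 1 to 2 N at the tip to move; the stops are firm.
- bank_paddle3 (a joint): Lean of the third paddle (farthest from the dome), rad, same meaning: + on, - off, stops at +/-0.5. Starts on, at 0.38 to 0.5.

How it is judged:
By the outcome, as a careful person would: the job done as asked, in the order asked, and still so for the second after the job is handed in, with the robot touching nothing.
It also fails if it takes over 32 s, if anything falls off the work surface, if the arm or the gripper's body presses on something with over 40 N, if the wrist force passes 120 N, or if a joint passes its speed limit or range.

## Working session

There is one attempt and no reset: what is moved stays moved. The work goes in short steps, Python scripts to look and compute and a tool call to move; the robot and the scene stay as the last step left them, time stands still between calls to the robot, and variables do not carry over. Pictures are saved under pics/ and viewed, about 8 in all and at most 12, crops included, and the job is handed in when it is done.

Besides the shell and the picture viewer there is one more tool, called in YAML: its name, and indented under it one key for each argument. drive_tool: Moves the arm, as the interface text tells. Its arguments: {"type":"object","properties":{"moves":{"type":"string"},"grip_force":{"type":"number"}},"required":["moves"]}

```bash
mkdir -p pics; cat > h.py <<'E'
from cell import *
import numpy as np, cv2
def toworld(name,u,v,d):
    c=calibration(name);K=np.array(c["intrinsics"]);k=c["k1"]
    p=np.array([(u-K[0,2])/K[0,0],(v-K[1,2])/K[1,1]]);q=p.copy()
    for _ in range(20): q=p/(1+k*(q@q))
    T=np.array(c["cam_to_world"]);return (T@np.array([q[0]*d,-q[1]*d,-d,1]))[:3]
def grid(name,D):
    c=calibration(name);K=np.array(c["intrinsics"]);k=c["k1"]
    v,u=np.mgrid[:420,:560];p=np.stack([(u-K[0,2])/K[0,0],(v-K[1,2])/K[1,1]],-1);q=p.copy()
    for _ in range(20): q=p/(1+k*(q**2).sum(-1,keepdims=True))
    T=np.array(c["cam_to_world"]);P=np.stack([q[...,0]*D,-q[...,1]*D,-D],-1)
    return P@T[:3,:3].T+T[:3,3]
E
python3 - <<'E'
from h import *
for n in("top","scene"):
    I,D=read_camera(n);np.savez(f"{n}0.npz",I=I,D=D)
    cv2.imwrite(f"pics/{n}0.png",I[...,::-1])
    print(np.round(calibration(n)["cam_to_world"],3).tolist())
    for t in("bank","bank_paddle1"):
        for r in pinpoint(n,t)[:3]: print(n,t,r)
print(get_obs())
E
```

```text
[[-0.029, 0.987, -0.159, 0.444], [-0.999, -0.026, 0.022, -0.012], [0.018, 0.159, 0.987, 0.834], [0.0, 0.0, 0.0, 1.0]]
top bank {'uv': [353.8, 225.5], 'conf': 0.55}Traceback (most recent call last):
  File "<stdin>", line 7, in <module>
ValueError: it knows: bank
```

View pics/top0.png

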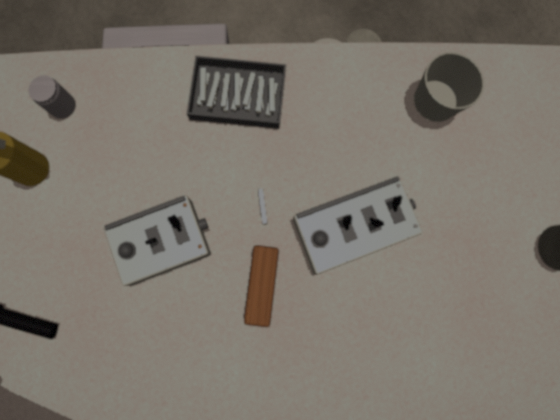

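The top view shows the bank on the right: dome at about (320,239), rib along the upper edge from (295,215) to (400,182), and paddles near (347,222), (375,220) and (397,203). The spare is on the left, near (155,240).

```bash
python3 - <<'E'
from h import *
z=np.load("top0.npz");P=grid("top",z["D"].astype(float));I=z["I"]
m=np.zeros((420,560),bool);m[160:290,280:450]=1
m&=z["D"]>0
t=m&(P[...,2]>.045)&(P[...,2]<.075)
n,l,s,c=cv2.connectedComponentsWithStats(t.astype(np.uint8));k=1+np.argmax(s[1:,4]);t=l==k
r=cv2.minAreaRect((P[t][:,:2]*1000).astype(np.float32));print(r,cv2.boxPoints(r).tolist())
print("topz",np.median(P[t][:,2]))
b=np.array(r[0])/1000
e=max([cv2.boxPoints(r)[i]-cv2.boxPoints(r)[i-1] for i in range(4)],key=np.linalg.norm)
ey=e/np.linalg.norm(e); ey=ey if ey[1]>0 else -ey; ex=np.array([ey[1],-ey[0]])
print("c",b,"yaw",np.degrees(np.arctan2(ex[1],ex[0])))
L=np.stack([(P[...,:2]-b)@ex,(P[...,:2]-b)@ey,P[...,2]],-1)*1000
for y in(80,25,-25,-75):
    q=L[m&(abs(L[...,1]-y)<22)&(abs(L[...,0])<50)&(L[...,2]>(62 if y==80 else 80))]
    print(y,len(q),q.mean(0).round(1),q.max(0).round(1))
q=L[m&(L[...,2]>60)&(abs(L[...,0])>48)&(abs(L[...,1])<110)];print("rib",len(q),q.mean(0))
I,D=read_camera("scene");np.savez("scene0.npz",I=I,D=D);cv2.imwrite("pics/scene0.png",I[...,::-1])
o=get_obs();print({k:np.round(o[k],3) for k in("time_s","tool_pos","tool_rot","qpos")})
E
```

```text
((538.3986206054688, -185.7178955078125), (120.08843231201172, 220.1803436279297), 19.033666610717773) [[445.73419189453125, -101.228515625], [517.5402221679688, -309.3709716796875], [631.0630493164062, -270.207275390625], [559.2570190429688, -62.0648193359375]]
topz 0.05680105484281622
c [ 0.53839862 -0.1857179 ] yaw 19.033667
80 195 [ 2.1 80.9 67.5] [ 50.  100.9  76.3]
25 82 [12.9 25.8 92.9] [ 20.   33.2 102.4]
-25 78 [-12.5 -22.8  92.8] [ -5.2 -16.1 101.8]
-75 83 [ 13.7 -73.6  92.3] [ 21.2 -65.8 100.8]
rib 588 [53.54843888  0.62728749 64.22123499]
{'time_s': np.float64(0.15), 'tool_pos': array([0.276, 0.588, 0.222]), 'tool_rot': array([-1.79918e+02,  5.00000e-03,  1.54861e+02]), 'qpos': array([-64.051,  18.429,  -4.016,  83.159,   1.295,  78.539,  -3.26 ])}
```

View pics/scene0.png

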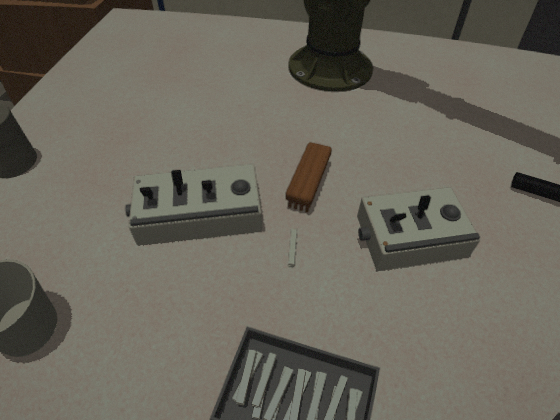

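The box fit gives 120.1 x 220.2 mm with its top at 57 mm, which matches the stated sizes. The scene view agrees: paddles at (150,193), (178,183) and (209,190), dome at (241,187). States are paddle 1 on, 2 off, 3 on, so I need to move 1 and then 2. Next I check the heights along the way over.

```bash
cat >> h.py <<'E'
B=np.array([.5384,-.1857,.0]);Y=np.radians(19.03)
RB=np.array([[np.cos(Y),-np.sin(Y),0],[np.sin(Y),np.cos(Y),0],[0,0,1]])
def shift(x,y,z):
    o=get_obs();r,p,w=np.radians(o["tool_rot"]);from_=np.array(o["tool_pos"])
    from scipy.spatial.transform import Rotation as Ro
    R=Ro.from_euler("xyz",[r,p,w]).as_matrix();W=B+RB@(np.array([x,y,z])/1000)
    print("box now",((from_-B)@RB*1000).round(1),"yaw rel box",round(np.degrees(w)-19.03,1),"shift",(R.T@(W-from_)).round(4),"t",o["time_s"],"F",np.round(o["force"],1),"w",o["grip_width"])
E
python3 - <<'E'
from h import *
for n in("top","scene"):
    z=np.load(n+"0.npz");P=grid(n,z["D"].astype(float))[z["D"]>0]
    a=np.array([.276,.588]);d=np.array([.264,-.774]);L=np.linalg.norm(d);d/=L
    s=(P[:,:2]-a)@d;t=(P[:,:2]-a)@np.array([-d[1],d[0]])
    for i in range(0,10):
        k=(s>i*.1-.05)&(s<i*.1+.05)&(abs(t)<.15);print(n,i,k.sum(),P[k][:,2].max().round(3) if k.any() else None)
shift(50,25,130)
E
```

```text
top 0 167 0.004
top 1 5329 0.042
top 2 7726 0.038
top 3 7605 0.006
top 4 7856 0.102
top 5 8395 0.103
top 6 7704 0.049
top 7 7778 0.076
top 8 7510 0.102
top 9 6462 0.101
scene 0 540 0.003
scene 1 2397 0.037
scene 2 5170 0.036
scene 3 4585 0.003
scene 4 4727 0.099
scene 5 6321 0.099
scene 6 6602 0.046
scene 7 6935 0.071
scene 8 7439 0.097
scene 9 6687 0.096
box now [  4.2 817.  221.7] yaw rel box 135.8 shift [-0.5847 -0.5361  0.0925] t 0.15 F [-0.7  0.3  0.5] w 0.08731413078339284
```

The corridor is clear: nothing is above about 0.10 m. Moving over with the fingers shutting.

drive_tool:
  moves: "-0.03 -0.027 0 6.5 -1; -0.06 -0.054 0 13 -1; -0.09 -0.081 0 19.5 -1; -0.12 -0.108 0 26 -1; -0.15 -0.135 0 32.5 -1; -0.18 -0.162 0 39 -1; -0.21 -0.189 0 45.5 -1; -0.24 -0.216 0 52 -1"

```text
time_s: 0.95
tool_pos: [0.402, 0.2892, 0.2224]
tool_rot: [-180.0, -0.0, 102.6]
force: [1.2, -0.5, -0.3]
grip_width: 0.0309
```

```bash
python3 -c "
from h import *
shift(50,25,180)"
```

```text
box now [ 25.9 493.5 222.4] yaw rel box 83.6 shift [-0.4628  0.0765  0.0424] t 0.95 F [ 1.2 -0.5 -0.3] w 0.030939573414189892
```

drive_tool:
  moves: "-0.035 0.006 0 6.5 -1; -0.07 0.012 0 13 -1; -0.105 0.018 0 19.5 -1; -0.14 0.024 0 26 -1; -0.175 0.03 0 32.5 -1; -0.21 0.036 0 39 -1; -0.245 0.04 0 45.5 -1; -0.28 0.046 0 52 -1"

```text
time_s: 1.75
tool_pos: [0.5089, 0.0267, 0.2225]
tool_rot: [-180.0, -0.0, 50.6]
force: [-1.0, 0.7, 0.5]
grip_width: 0.0007
```

```bash
python3 -c "
from h import *
shift(50,25,130)"
```

```text
box now [ 41.4 210.5 222.5] yaw rel box 31.6 shift [-0.0897  0.1626  0.0924] t 1.75 F [-1.   0.7  0.5] w 0.000679266116549953
```

drive_tool:
  moves: "-0.015 0.027 0 5.5 -1; -0.03 0.054 0 11 -1; -0.045 0.081 0.02 16.5 -1; -0.06 0.108 0.04 22 -1; -0.075 0.136 0.065 27 -1; -0.09 0.163 0.092 31.6 -1; -0.09 0.163 0.092 31.6 -1; -0.09 0.163 0.092 31.6 -1"

```text
time_s: 2.55
tool_pos: [0.5777, -0.1449, 0.1296]
tool_rot: [-180.0, 0.1, 19.2]
force: [0.5, 0.5, 0.2]
grip_width: 0.0006
```

```bash
python3 -c "
from h import *
shift(50,25,80)
for n in ('top','scene'):
    I,D=read_camera(n);np.savez(n+'1.npz',I=I,D=D)
    c=I[150:290,280:450] if n=='top' else I[120:260,90:280]
    cv2.imwrite('pics/'+n+'1.png',cv2.resize(c[...,::-1],None,fx=4,fy=4,interpolation=2))
"
```

```text
box now [ 50.4  25.8 129.6] yaw rel box 0.2 shift [-0.0003  0.0008  0.0496] t 2.55 F [0.5 0.5 0.2] w 0.0006363136679599393
```

View pics/scene1.png

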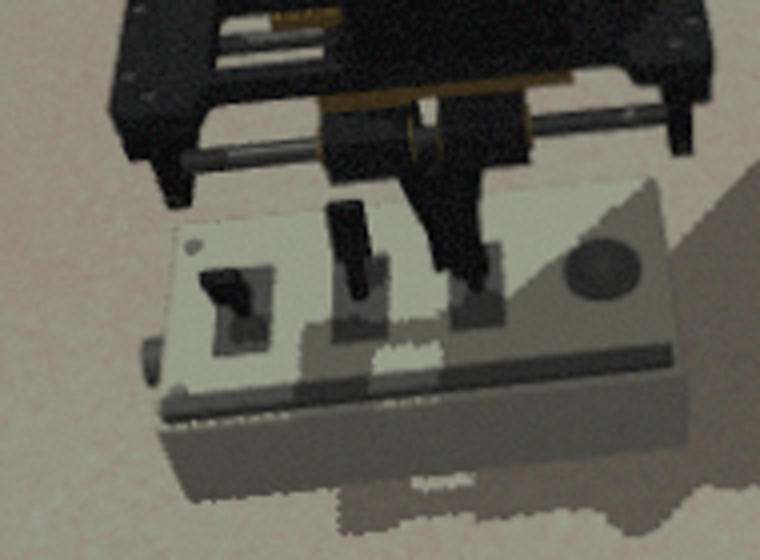

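The crop shows the closed fingers (about (460,265)) beside paddle 1 on its rib side. Paddle 2 is upright-looking at (345,250), leaning off, and paddle 3 is on at (225,290). Descend, then push towards -x.

drive_tool:
  moves: "0 0 0.025 0 -1; 0 0 0.049 0 -1; -0.01 0 0.049 0 -1; -0.02 0 0.049 0 -1; -0.03 0 0.049 0 -1; -0.038 0 0.049 0 -1; -0.046 0 0.049 0 -1; -0.046 0 0.049 0 -1"

```text
time_s: 3.45
tool_pos: [0.5343, -0.1604, 0.0823]
tool_rot: [-180.0, -0.1, 19.2]
force: [0.6, -0.0, 1.0]
grip_width: 0.0002
```

```bash
python3 -c "
from h import *
shift(0,25,80)"
```

```text
box now [ 4.3 25.3 82.3] yaw rel box 0.2 shift [-0.0043  0.0003  0.0023] t 3.45 F [ 0.6 -0.   1. ] w 0.00024600575952835816
```

drive_tool:
  moves: "-0.001 0 0 0 -1; -0.002 0 0 0 -1; -0.003 0 0 0 -1; -0.004 0 0 0 -1; -0.004 0 0 0 -1; 0.01 0 0 0 -1; 0.025 0 -0.02 0 -1; 0.025 0 -0.05 0 -1"

```text
time_s: 4.25
tool_pos: [0.5586, -0.149, 0.1297]
tool_rot: [-179.9, 0.3, 19.4]
force: [0.2, 1.1, 0.1]
grip_width: 0.0004
```

```bash
python3 -c "
from h import *
shift(-50,-25,130)
for n in ('scene',):
    I,D=read_camera(n);np.savez(n+'2.npz',I=I,D=D)
    c=I[120:260,90:280]
    cv2.imwrite('pics/'+n+'2.png',cv2.resize(c[...,::-1],None,fx=4,fy=4,interpolation=2))
"
```

```text
box now [ 31.1  28.1 129.7] yaw rel box 0.4 shift [-0.0814  0.0526  0.    ] t 4.25 F [0.2 1.1 0.1] w 0.0004256992767367171
```

View pics/scene2.png

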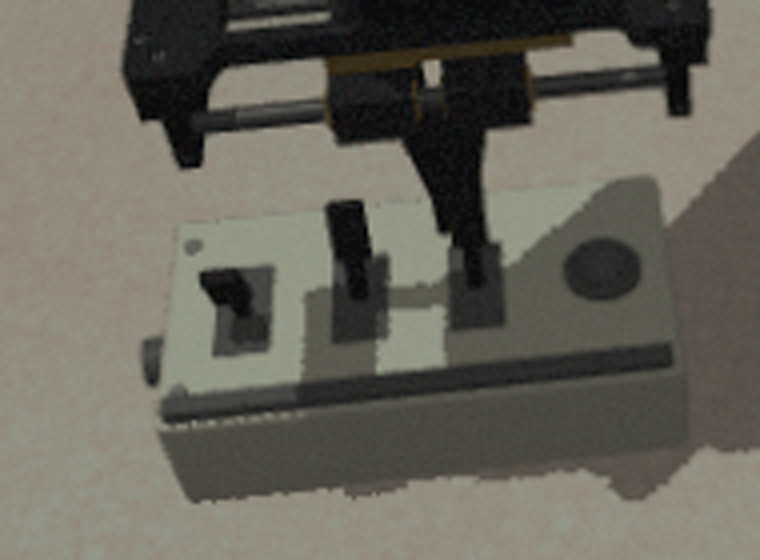

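Paddle 1's stem, at (475,265), now leans away from the rib. I move clear to paddle 2's off side and then measure.

drive_tool:
  moves: "-0.02 0.013 0 0 -1; -0.041 0.026 0 0 -1; -0.061 0.039 0 0 -1; -0.081 0.053 0 0 -1; -0.081 0.053 0 0 -1; -0.081 0.053 0 0 -1; -0.081 0.053 0 0 -1; -0.081 0.053 0 0 -1"

```text
time_s: 5.1
tool_pos: [0.5004, -0.2269, 0.1313]
tool_rot: [-180.0, 0.0, 19.4]
force: [-0.7, 0.4, -0.1]
grip_width: 0.0008
```

```bash
cat > lean.py <<'E'
from h import *
for n in("scene","top"):
    I,D=read_camera(n);P=grid(n,D.astype(float));L=(P-B)@RB*1000
    if n=="scene": cv2.imwrite(f"pics/s{get_obs()['time_s']:.2f}.png",cv2.resize(I[120:260,90:280,::-1],None,fx=4,fy=4,interpolation=2))
    for y in(25,-25,-75):
        q=L[(D>0)&(abs(L[...,1]-y)<12)&(abs(L[...,0])<38)&(L[...,2]>80)&(L[...,2]<108)]
        if len(q): print(n,y,len(q),q.mean(0).round(1),"lean~",np.arctan2(q[:,0],q[:,2]-55).mean().round(2))
E
python3 -c "
from h import *
shift(-50,-25,80)";python3 lean.py; ls pics
```

```text
box now [-49.3 -26.5 131.3] yaw rel box 0.4 shift [-0.0006 -0.0015  0.0513] t 5.1 F [-0.7  0.4 -0.1] w 0.0007956654668348824
scene 25 97 [-12.2  26.9  87.6] lean~ -0.35
scene -25 111 [ -8.7 -23.5  88.8] lean~ -0.24
scene -75 79 [ 20.6 -72.3  90.4] lean~ 0.53
top 25 2 [-8.2 28.8 81.7] lean~ -0.3
top -25 44 [ -9.6 -21.4  89.5] lean~ -0.27
top -75 84 [ 13.7 -73.6  92.3] lean~ 0.35
s5.15.png
scene0.png
scene1.png
scene2.png
top0.png
top1.png
```

Seen from the rib side with the same bias, paddle 1 reads further off (-0.35) than paddle 2 (-0.24), so it is well over. Now paddle 2, pushed towards the rib.

drive_tool:
  moves: "0 0 0.025 0 -1; 0 -0.001 0.05 0 -1; 0.01 -0.001 0.05 0 -1; 0.02 -0.001 0.05 0 -1; 0.03 -0.001 0.05 0 -1; 0.038 -0.001 0.05 0 -1; 0.045 -0.001 0.05 0 -1; 0.045 -0.001 0.05 0 -1"

```text
time_s: 6.0
tool_pos: [0.5435, -0.212, 0.0821]
tool_rot: [179.9, -0.1, 19.3]
force: [0.3, 0.3, 0.1]
grip_width: 0.0003
```

```bash
python3 -c "
from h import *
shift(0,-25,80)"
```

```text
box now [ -3.8 -26.6  82.1] yaw rel box 0.3 shift [ 0.0038 -0.0015  0.0021] t 6.0 F [0.3 0.3 0.1] w 0.00030201286478557425
```

drive_tool:
  moves: "0.001 0 0 0 -1; 0.002 0 0 0 -1; 0.003 0 0 0 -1; 0.004 0 0 0 -1; 0.004 0 0 0 -1; -0.02 0 0 0 -1; -0.03 0 -0.04 0 -1; -0.03 0 -0.08 0 -1"

```text
time_s: 6.8
tool_pos: [0.5113, -0.2227, 0.1615]
tool_rot: [-179.9, 0.1, 19.1]
force: [2.1, -0.4, 0.5]
grip_width: 0.0007
```

drive_tool:
  moves: "0 -0.04 -0.02 0 -1; 0 -0.08 -0.04 0 -1; 0 -0.12 -0.06 0 -1; 0 -0.16 -0.06 0 -1; 0 -0.2 -0.06 0 -1; 0 -0.24 -0.06 0 -1; 0 -0.24 -0.06 0 -1; 0 -0.24 -0.06 0 -1"

```text
time_s: 7.6
tool_pos: [0.4345, 0.0051, 0.2219]
tool_rot: [-180.0, -0.1, 19.4]
force: [1.1, -0.7, 0.1]
grip_width: 0.0003
```

```bash
python3 lean.py; mv pics/s7*.png pics/final.png; ls pics; python3 -c "
from h import *
shift(0,-25,80)"
```

```text
scene 25 99 [-12.2  26.7  87.4] lean~ -0.35
scene -25 75 [ 21.  -23.1  90.4] lean~ 0.54
scene -75 79 [ 20.6 -72.4  90.5] lean~ 0.53
top 25 74 [-16.   26.3  91.1] lean~ -0.41
top -25 79 [ 14.3 -23.   92.6] lean~ 0.36
top -75 81 [ 13.8 -73.7  92.6] lean~ 0.35
final.png
s5.15.png
scene0.png
scene1.png
scene2.png
top0.png
top1.png
box now [-36.3 212.5 221.8] yaw rel box 0.1 shift [0.0356 0.2376 0.1418] t 7.7 F [-0.4  0.4  0.8] w 0.00057067153219731
```

View pics/final.png

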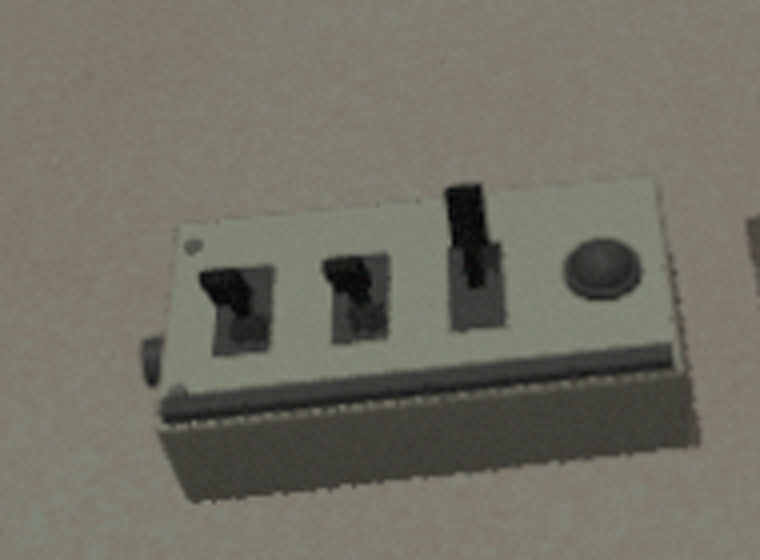

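The final picture shows paddle 1 (465,230) leaning off, paddles 2 (350,280) and 3 (230,290) leaning on to the rib, and the arm clear of the box. Handing in.

```bash
python3 -c "
from cell import *
print(sign_off())"
```

```text
the job is handed in; nothing more can be done
None
```

The three-paddle box is set as asked: first paddle off, second on, third on, and the job is handed in. I pushed paddle 1 off first, then paddle 2 on, both with closed fingers. Paddle 3 was already on, so I left it alone, and I didn't touch the spare box.

The last checks, at about 7.7 s, used depth images from both cameras with the arm clear of the box:

| Paddle | Lean, top camera (rad) | Lean, scene camera (rad) |
|---|---|---|
| 1 (off) | -0.41 | -0.35 |
| 2 (on) | +0.36 | +0.54 |
| 3 (on) | +0.35 | +0.53 |

The two cameras disagree by up to 0.18 rad, most likely because each sees a different face of the paddles. They agree on direction, and all three paddles are well over. Every force reading I took was under about 3 N, and the readings showed no sign of a bump. Sign-off reports no verdict.

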